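Spin-test a roller bed and scrap the binding rollers

ROBOT

A 6-joint arm with a two-finger parallel gripper is mounted at the origin on the work surface. World frame = base frame: x ahead of the robot, y to its left, z up, the work surface at z = 0. Lengths are in m, angles in rad, forces in N, time in s.
With the tool pointing down it reaches from about 0.275 to 0.825 m from the base axis. Payload 4.9 kg.
Tool frame: the origin (TCP) lies midway between the tips of the shut fingers; the grasp point (between the pads) lies 19 mm behind it (bot.grip_depth is the distance from the TCP to the grasp point, in m); z points along the fingers, y is the line along which they close (so a half turn about z gives the same grasp; the last joint's range is limited). The gripper opens to 85 mm and grips with 20 to 120 N. Pads are 22 mm wide; open, the fingers measure 114 mm over their backs; the gripper's body (76 mm by 85 mm) begins 54 mm behind the grasp point. The pads swing forward as they close: fully open they stand 13 mm farther back than shut.
Start: joints at [-1.352, 0.326, -0.193, 1.052, 0, 1.437], TCP at [0.19, -0.516, 0.231] pointing down, gripper open.
Joint ranges: [-2.65, 2.65], [-0.97, 1.79], [-1.3, 1.35], [-1.93, 2.1], [-1.47, 1.37], [-3.14, 3.14]. Speed limits (rad/s): [2.57, 2.57, 3.14, 3.14, 3.14, 3.14].

INTERFACE

Orientations are given as a unit quaternion [w, x, y, z].
In Python, from cell import bot gives the robot as it stands. Calls block until the motion is done:
- bot.move_pose(position, orientation): joint-space move of the TCP to a pose.
- bot.move_linear(position, speed=0.15, rotation=None, until_force=None): straight line of the TCP; rotation=None keeps the orientation; speed is the mean speed in m/s. With until_force (N) it stops when the force on the tool has changed by that much, and returns True; else False.
- bot.goto_joints(angles): joint-space move.
- bot.set_gripper(opening, grasp_force=None): opening from 0.0 (shut) to 1.0 (fully open); grasp_force is the grip in N (None keeps the last); returns when the fingers have stopped.
- bot.wait(seconds).
- bot.solve_ik(position, orientation): joint angles nearest the present ones, or None.
- bot.camera(name): name is "side" or "top" or "wrist"; returns the picture (400x640x3 uint8, red, green, blue); there is no depth.
- bot.calibration(name): a dict with "mtx" (3x3 intrinsics, pixels), "extrinsics" (4x4, takes a point from world to camera coordinates); the wrist camera has in their place "hand_eye" (4x4, takes a point from camera to tool coordinates, whose origin is the TCP and whose axes are the flange's). Camera axes: x right, y down, z forward; pixel columns grow to the right and rows downward; lengths in m; the calibration is good to about 2 mm. A picture is of the moment at which its call begins: read the wrist's pose just before it. calibration takes no time and is no camera call.
A pose or a line that the arm cannot do raises bot.PlanningError and nothing moves.
- bot.close_job(): hands the job in; it is judged then, once.
Trained networks look in the newest picture that a camera, given by its name, has taken for a name from the list of things; names that differ only in an ending like _2 or _b are one class to them, and where a whole thing is asked for, a point or a joint stands for the part that bears it (a point fixed in the world has none). Each returns a list of dicts, best first, with "confidence" (0 to 1); they miss things now and then, are a little off and sometimes report something else, mostly with a low value. They report only what shows in the picture. A call takes as long as a camera call.
- bot.search_frame(camera, thing): "bbox" ([left, top, width, height] in pixels, round what is visible of it).
Readings, each from a call of its own:
- bot.read_clock(): time.
- bot.read_joint_positions(): joint angles.
- bot.read_joint_vel(): joint speeds.
- bot.read_joint_efforts(): joint torques, N m.
- bot.read_position(): TCP position.
- bot.read_tool_rot(): TCP orientation.
- bot.read_ft_force(): force on the tool from outside, world axes, zero at the start.
- bot.read_moment(): the same for the moment, N m.
- bot.read_gripper_width(): opening from 0.0 (shut) to 1.0 (fully open).
- bot.read_finger_force(): force on a finger pad.
Only numpy, scipy, OpenCV 4.12 (cv2) and the standard library are available. Lean on these libraries where they do the work, as an engineer would, in place of code of your own. Each camera call takes 0.05 s, during which the arm holds its last target. There are 200 camera calls.

TASK

The roller bed from the saw is on the bench for service. Try every roller with a fingertip stroked across its top, firmly enough that even a stiff one visibly turns on its axle. Lift each one that drags and stops dead out of its slots and lay it lengthwise in the plywood scrap box; leave those that run on freely seated where they are, and do not disturb the other things on the bench.

Things in the scene. Friction and masses are not known exactly. Their poses are not given: they have to be found in the camera images.
- bed: Roller bed, fixed: two grey steel side rails 400 mm long (along its y) and 86 mm high, 245 mm apart, joined by two low cross ties (top at 45 mm) near their ends. Origin on the bench under its centre. Each rail has four slots open at the top, 14 mm wide and 16.5 mm deep, at y = -135, -45, 45 and 135 mm, so that the rollers lie side by side 90 mm apart, along the bed's x, in any order.
- scrap_box: Scrap box, fixed: open plywood box, long enough for a roller, 340 mm along its x, 180 mm along its y, 75 mm high, walls 9 mm, floor 9 mm. Origin under its centre on the bench.
- roller_a_mid (a point): Centre of a conveyor roller: steel tube 38 mm in diameter and 234 mm long, running on a hexagonal axle 262 mm long and 11 mm across flats, whose ends stick out 14 mm and rest in the rails' slots (they lift straight up out of them). x is along the axle. Centre 75 mm above the bench, top of the tube at 94 mm. Whole roller about 0.55 kg (0.4 to 0.8). A dark weld seam and two blank labels on the tube show its turning.
- tube_a (a joint): Turn of that roller's tube on its axle, rad, about the roller's x; unlimited; starts within 0.05 of zero. 0.3 rad (6 mm at the surface) is a fair trial. Sound: turns at the lightest touch; stroked at 0.1 m/s it runs on for a second or more, a turn or more. Binding: drags with 1.8 N at the surface, turns only while a fingertip presses on it (5 N or so, 1 to 2 mm below its top) and stops dead.
- roller_b_mid (a point): Centre of another roller, the same as roller_a to look at.
- tube_b (a joint): The same for roller_b.
- roller_c_mid (a point): Centre of another roller, the same as roller_a to look at.
- tube_c (a joint): The same for roller_c.
- roller_d_mid (a point): Centre of another roller, the same as roller_a to look at.
- tube_d (a joint): The same for roller_d.
- wrench: Steel spanner, 170 mm, on the bench; to be left alone.
- screwdriver: Screwdriver, 190 mm, on the bench; to be left alone.
- tape: Tape measure, 70 x 36 x 66 mm, on the bench; to be left alone.
- bearing_0: Ball bearing, 35 mm across, 11 mm high, on the bench; to be left alone.
- bearing_1: Another such bearing, on the bench; to be left alone.
- oil: Oil bottle, 48 mm across, 130 mm high, on the bench; to be left alone.
- offcut: Wood offcut 110 x 70 x 35 mm, on the bench; to be left alone.
- try_square: Try square, wooden stock 120 mm, steel blade 200 mm, on the bench; to be left alone.

How it is judged:
By the outcome, as a careful person would: the job done as asked, in the order asked, and still so for the second after the job is handed in, with the robot touching nothing.
It also fails if it takes over 72 s, if anything falls off the work surface, if the arm or the gripper's body presses on something with over 40 N, if the wrist force passes 120 N, or if a joint passes its speed limit or range.

## Working session

There is one attempt and no reset: what is moved stays moved. The work goes in short steps, each a Python script; the robot and the scene stay as the last script left them, time stands still between calls to the robot, and variables do not carry over. Pictures are saved under pics/ and viewed, at most 10 in all, crops included, and the job is handed in when it is done.

```bash
mkdir -p pics; ls
python3 - <<'E'
from cell import bot
import cv2,numpy as np
for n in ("top","side"):
    im=bot.camera(n); cv2.imwrite(f"pics/{n}0.png",im[:,:,::-1])
    c=bot.calibration(n); print(n,np.round(c["mtx"],1).tolist(),np.round(c["extrinsics"],4).tolist())
    for t in ("bed","scrap_box","roller_a_mid","oil","tape"):
        print(t,[(np.round(d["bbox"]).tolist(),round(d["confidence"],2)) for d in bot.search_frame(n,t)[:5]])
print(np.round(bot.calibration("wrist")["mtx"],1).tolist(),np.round(bot.calibration("wrist")["hand_eye"],4).tolist(),bot.read_clock(),bot.read_tool_rot())
E
```

```text
pics
top [[465.5, 0.0, 319.3], [0.0, 465.5, 196.7], [0.0, 0.0, 1.0]] [[0.0138, -0.9999, -0.0013, -0.0346], [-0.9961, -0.0136, -0.0877, 0.5164], [0.0876, 0.0025, -0.9961, 1.5662], [0.0, 0.0, 0.0, 1.0]]
bed [([290.0, 142.0, 134.0, 108.0], 0.68)]
scrap_box [([170.0, 132.0, 78.0, 107.0], 0.76), ([205.0, 242.0, 29.0, 5.0], 0.52)]
roller_a_mid [([389.0, 147.0, 23.0, 81.0], 0.74)]
oil [([296.0, 138.0, 13.0, 19.0], 0.7), ([291.0, 144.0, 134.0, 108.0], 0.49)]
tape []
side [[429.6, 0.0, 316.6], [0.0, 429.6, 194.5], [0.0, 0.0, 1.0]] [[-0.8374, -0.5462, 0.0205, 0.4233], [-0.3953, 0.5793, -0.7129, 0.2711], [0.3775, -0.6051, -0.701, 0.8907], [0.0, 0.0, 0.0, 1.0]]
bed [([290.0, 157.0, 98.0, 38.0], 0.46)]
scrap_box [([117.0, 229.0, 183.0, 171.0], 0.78)]
roller_a_mid [([317.0, 122.0, 88.0, 31.0], 0.72), ([278.0, 180.0, 99.0, 44.0], 0.23), ([257.0, 114.0, 159.0, 139.0], 0.15)]
oil [([260.0, 153.0, 36.0, 41.0], 0.73), ([240.0, 169.0, 22.0, 41.0], 0.7)]
tape [([289.0, 118.0, 14.0, 30.0], 0.87)]
[[344.1, 0.0, 321.3], [0.0, 344.1, 200.6], [0.0, 0.0, 1.0]] [[-0.0014, -0.9471, -0.3209, 0.0829], [1.0, -0.0015, 0.0001, 0.0006], [-0.0006, -0.3209, 0.9471, -0.1429], [0.0, 0.0, 0.0, 1.0]] 0.6 [ 1.41176925e-05  9.84483047e-01  1.75479713e-01 -7.12838006e-06]
```

Run:
```python
import cv2
a=cv2.imread("pics/top0.png")[110:290,150:450]; cv2.imwrite("pics/top0c.png",cv2.resize(a,(800,480),interpolation=cv2.INTER_CUBIC))
```

```text
(no output)
```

View pics/top0c.png

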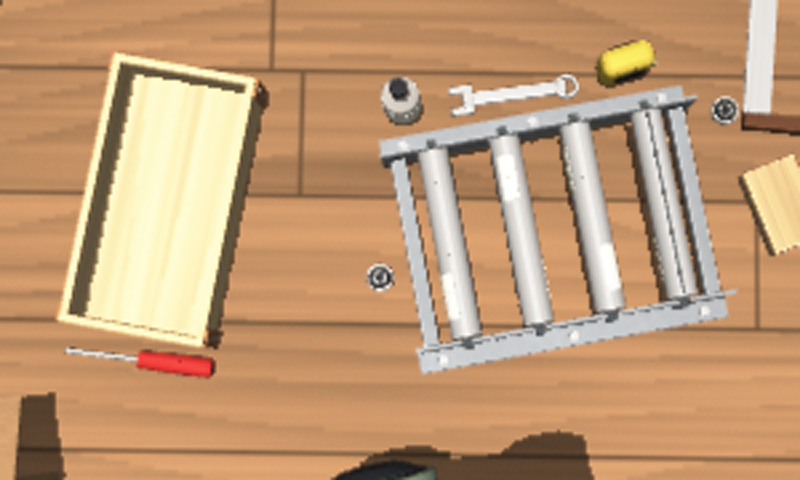

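View pics/side0.png

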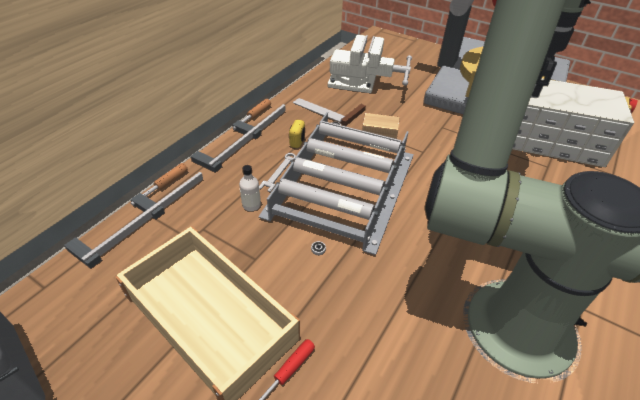

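Top crop (2.667× scale, origin 150,110): the four tubes run from about (433,150)-(467,338) to (645,110)-(683,298), with the box rim corners at (115,52), (262,80), (207,347) and (60,320). The side view shows the same layout, with nothing lying over the bed or box. The oil bottle stands near the bed's far left corner.

```bash
cat > h.py <<'E'
from cell import bot
import cv2,numpy as np
from scipy.spatial.transform import Rotation as R
def cam(n):
    c=bot.calibration(n); K=np.array(c["mtx"])
    if n!="wrist": return K,np.array(c["extrinsics"])
    T=np.eye(4); q=bot.read_tool_rot(); T[:3,:3]=R.from_quat([q[1],q[2],q[3],q[0]]).as_matrix(); T[:3,3]=bot.read_position()
    return K,np.linalg.inv(T@np.array(c["hand_eye"]))
def back(n,px,z,KE=None):
    K,E=KE or cam(n); px=np.atleast_2d(px).astype(float)
    d=np.c_[px,np.ones(len(px))]@np.linalg.inv(K).T@E[:3,:3]; o=-E[:3,:3].T@E[:3,3]
    return o+d*((z-o[2])/d[:,2])[:,None]
def proj(P,KE):
    K,E=KE; p=(np.atleast_2d(P)@E[:3,:3].T+E[:3,3])@K.T; return p[:,:2]/p[:,2:]
def down(a):
    """tool down, tool x at angle a in world xy (z down)"""
    m=np.array([[np.cos(a),np.sin(a),0],[np.sin(a),-np.cos(a),0],[0,0,-1.]]); q=R.from_matrix(m).as_quat(); return [q[3],q[0],q[1],q[2]]
E
python3 - <<'E'
from h import *
o=np.array([150,110]);s=800/300
ro=np.array([(433,150),(467,338),(505,137),(540,325),(575,123),(611,310),(645,110),(683,298)])/s+o
P=back("top",ro,.075)
for i in range(4):
    a,b=P[2*i],P[2*i+1]; d=a-b; print("roller",np.round((a+b)[:2]/2,4),round(np.linalg.norm(d),3),round(np.arctan2(d[1],d[0]),3))
bx=np.array([(115,52),(264,80),(207,347),(60,320)])/s+o
B=back("top",bx,.075); print(np.round(B,3).tolist(),np.round(B.mean(0),4),[round(np.linalg.norm(B[i]-B[i-1]),3) for i in range(4)])
d=B[0]-B[3]+B[1]-B[2]; print("box ang",np.arctan2(d[1],d[0]))
rail=np.array([(388,147),(690,92),(728,309),(424,366)])/s+o
C=back("top",rail,.086);print(np.round(C,3).tolist(),C.mean(0))
q=bot.read_tool_rot(); print(R.from_quat([q[1],q[2],q[3],q[0]]).as_matrix().round(3).tolist())
E
```

```text
roller [ 0.497  -0.0257] 0.237 0.192
roller [ 0.5144 -0.1152] 0.237 0.192
roller [ 0.5336 -0.2024] 0.237 0.193
roller [ 0.5504 -0.2903] 0.238 0.198
[[0.732, 0.398, 0.075], [0.699, 0.21, 0.075], [0.365, 0.271, 0.075], [0.396, 0.453, 0.075]] [0.548  0.3326 0.075 ] [np.float64(0.341), np.float64(0.191), np.float64(0.339), np.float64(0.184)]
box ang -0.17168090755771087
[[0.615, 0.052, 0.086], [0.689, -0.321, 0.086], [0.42, -0.367, 0.086], [0.346, 0.004, 0.086]] [ 0.51738984 -0.15790094  0.086     ]
[[0.938, 0.346, -0.0], [0.346, -0.938, -0.0], [-0.0, 0.0, -1.0]]
```

Sizes check out: tubes 237 mm (234), box 340 × 187 mm, pitch 90 mm. Next is trying the first roller (lowest y).

```bash
cat >> h.py <<'E'
A=0.193; BC=np.array([.5238,-.1584]); u=np.array([np.cos(A),np.sin(A)]); v=np.array([-np.sin(A),np.cos(A)])
def slot(k): return BC+v*(-.135+.09*k)
def at(p,z): return [float(p[0]),float(p[1]),z]
def trial(k,dep=.0017,first=False):
    c=slot(k)-.03*u; e=c+.036*v; s=c-.034*v; H=.112
    if first: bot.move_pose(at(e,.16),down(A))
    bot.move_linear(at(e,H),speed=.25)
    KE=cam("wrist"); pre=bot.camera("wrist")
    bot.move_linear(at(s,H),speed=.25); bot.move_linear(at(s,.094-dep),speed=.1)
    hit=bot.move_linear(at(e,.094-dep),speed=.1,until_force=30)
    if hit: print("FORCE STOP",bot.read_position())
    bot.move_linear(at(e,H),speed=.2)
    ims=[]
    for i in range(6): ims.append(bot.camera("wrist")); bot.wait(.06)
    # rectify the top of the tube: rows along v(+-17 mm), cols along u(-110..110)
    W=np.array([[slot(k)+a*u+b*v for a,b in ((-.11,-.017),(.11,-.017),(.11,.017),(-.11,.017))]])[0]
    px=proj(np.c_[W,np.full(4,.09)],KE).astype(np.float32)
    M=cv2.getPerspectiveTransform(px,np.float32([[0,0],[660,0],[660,102],[0,102]]))
    rec=[cv2.warpPerspective(i,M,(660,102)) for i in [pre]+ims]
    print(k,"diffs",[round(float(np.abs(a.astype(float)-b).mean()),2) for a,b in zip(rec,rec[1:])],"t",bot.read_clock())
    cv2.imwrite(f"pics/tr{k}.png",np.vstack(rec[:4]+rec[-1:])[:,:,::-1]); cv2.imwrite(f"pics/w{k}.png",ims[-1][:,:,::-1])
E
python3 - <<'E'
from h import *
print([np.round(bot.solve_ik(at(p,.1),down(a)),2) for p,a in ((slot(0),A),(slot(3),A),((.548,.333),-.172))])
bot.set_gripper(0.0)
trial(0,first=True); print(bot.read_ft_force())
E
```

```text
[array([-0.61,  0.57, -0.17,  0.84,  0.  ,  2.34]), array([-0.2 ,  0.37, -0.51,  0.7 ,  0.  ,  2.75]), array([ 0.43,  0.6 , -0.11,  0.86,  0.  , -2.54])]
0 diffs [16.17, 10.32, 8.66, 6.59, 4.69, 4.35] t 5.8333
[-0.52851705  0.68969196  0.59518714]
```

Run:
```python
import cv2,numpy as np
a=cv2.imread("pics/tr0.png");b=cv2.imread("pics/w0.png")
b=b[:400]; c=np.vstack([cv2.resize(a,(480,371)),cv2.copyMakeBorder(cv2.resize(b,(366,229)),0,0,0,114,cv2.BORDER_CONSTANT)]);cv2.imwrite("pics/v0.png",c)
```

```text
(no output)
```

View pics/v0.png

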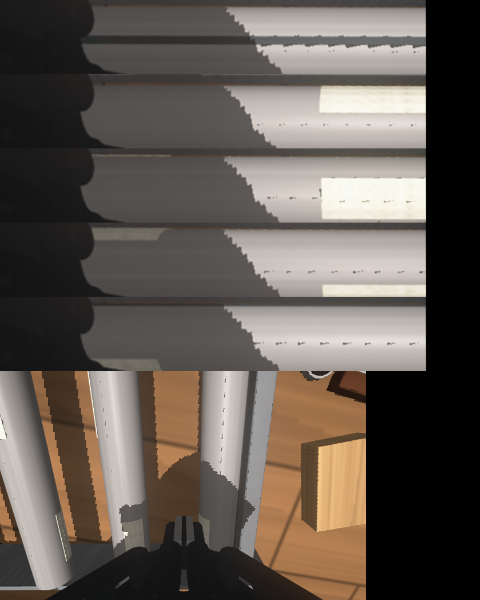

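Roller 0 is sound: after the stroke the label at about x=370 keeps moving down from frame to frame, so the tube runs on. Now the other three.

Run:
```python
from h import *
for k in (1,2,3): trial(k)
a=[cv2.imread(f"pics/tr{k}.png") for k in (1,2,3)]
cv2.imwrite("pics/v1.png",cv2.resize(np.vstack(a),(420,600),interpolation=cv2.INTER_AREA))
```

```text
1 diffs [9.43, 11.28, 14.73, 9.54, 14.27, 12.45] t 8.925
2 diffs [11.39, 3.78, 1.87, 0.64, 0.61, 0.64] t 12.0167
3 diffs [10.92, 5.5, 2.78, 1.0, 0.59, 0.72] t 15.1083
```

View pics/v1.png

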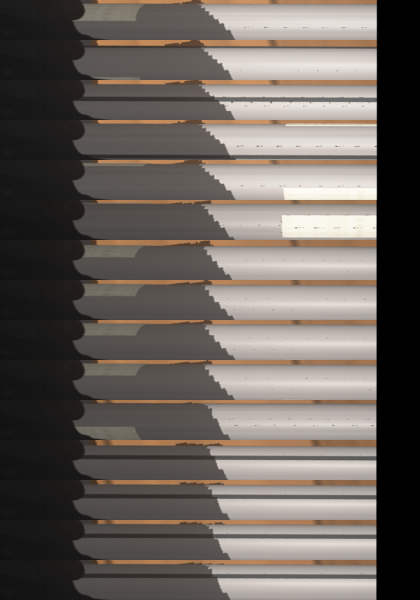

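Roller 1 runs on, since its seam and labels are in different places in each frame. Rollers 2 and 3 turned under the finger (the label left its place in the first row), then every later row is the same, so both bind. I'll go over roller 3 with the wrist half-turned and look once before gripping.

Run:
```python
from h import *
bot.move_linear([*bot.read_position()[:2],.2],speed=.3)
q=bot.solve_ik(at(slot(3),.2),down(A+np.pi)); print(np.round(q,2), np.round(bot.solve_ik([.548,.333,.2],down(np.pi-.172)),2))
bot.move_pose(at(slot(3),.17),down(A+np.pi)); bot.set_gripper(.75,grasp_force=50)
KE=cam("wrist"); im=bot.camera("wrist")[:,:,::-1].copy()
for s in (-1,1):
    for x in np.linspace(-.117,.117,9):
        d=slot(3)+x*u+s*.019*v; p=proj([[*d,.075]],KE)[0]; cv2.circle(im,(int(p[0]),int(p[1])),2,(0,0,255),-1)
cv2.imwrite("pics/g3.png",im); print(bot.read_clock())
```

```text
[-0.2   0.26 -0.37  0.94  0.   -0.39] [0.43 0.52 0.02 1.07 0.   0.6 ]
18.9167
```

View pics/g3.png

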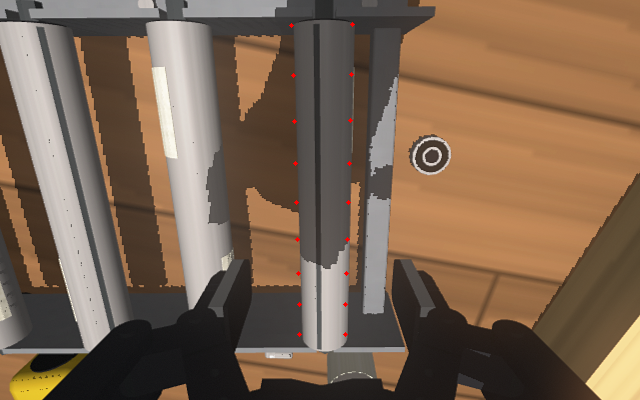

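The tube lies about 3 px (2 mm) right (+v) of my model, and its axial ends and angle match. The fingers at (225,300) and (415,300) clear roller 2 and the cross tie. I'll shift +2 mm, then pick and place roller 3.

```bash
cat >> h.py <<'E'
BX=np.array([.548,.3326]); BA=-.172; bv=np.array([-np.sin(BA),np.cos(BA)])
def pick(k,dv=.002):
    p=slot(k)+dv*v
    if bot.move_linear(at(p,.055),speed=.15,until_force=15): print("contact",bot.read_position()); return False
    bot.set_gripper(0.0,grasp_force=80); print("w",bot.read_gripper_width(),"f",bot.read_finger_force())
    bot.move_linear(at(p,.125),speed=.12); bot.move_linear(at(p,.24),speed=.3)
    print("w",bot.read_gripper_width(),"ft",np.round(bot.read_ft_force(),1)); return True
def place(off):
    p=BX+off*bv
    bot.move_pose(at(p,.24),down(np.pi+BA)); bot.move_linear(at(p,.06),speed=.25)
    print("touch",bot.move_linear(at(p,.008),speed=.06,until_force=5),bot.read_position())
    bot.set_gripper(.6); bot.move_linear(at(p,.2),speed=.25); print("t",bot.read_clock())
E
python3 - <<'E'
from h import *
if pick(3):
    place(.033)
    cv2.imwrite("pics/p3.png",bot.camera("wrist")[:,:,::-1])
E
```

```text
w 0.4267505657081606 f 79.13665294647217
w 0.4241978701075237 ft [-0.6  0.1 -7.3]
touch True [0.55266744 0.36440349 0.00942227]
t 25.7917
```

View pics/p3.png

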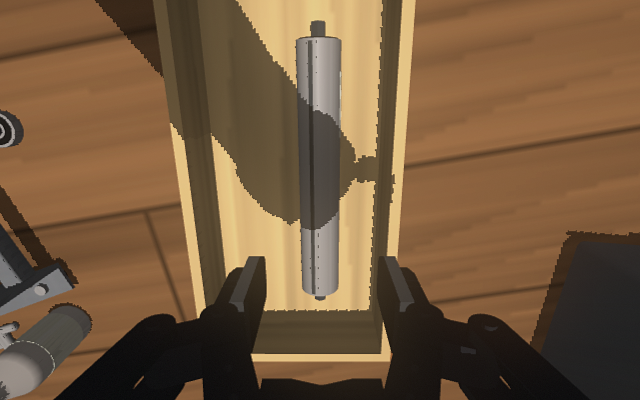

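Roller 3 lies flat and lengthwise on the box floor (axle from (318,22) to (320,298)), with room to its left. Now roller 2.

Run:
```python
from h import *
bot.move_linear([*bot.read_position()[:2],.24],speed=.3)
bot.move_pose(at(slot(2)+.002*v,.2),down(A+np.pi)); bot.set_gripper(.7)
if pick(2):
    place(-.034)
    a=bot.camera("wrist")
    bot.move_linear([*bot.read_position()[:2],.27],speed=.3); bot.wait(.3)
    cv2.imwrite("pics/fin.png",np.vstack([cv2.resize(a,(480,300)),cv2.resize(bot.camera("top")[110:290,150:450],(480,288))])[:,:,::-1])
```

```text
w 0.41944733933944234 f 79.19606924057007
w 0.4229727647471938 ft [-0.7  0.6 -6.7]
touch True [0.54241875 0.29911514 0.03116017]
t 34.925
```

View pics/fin.png

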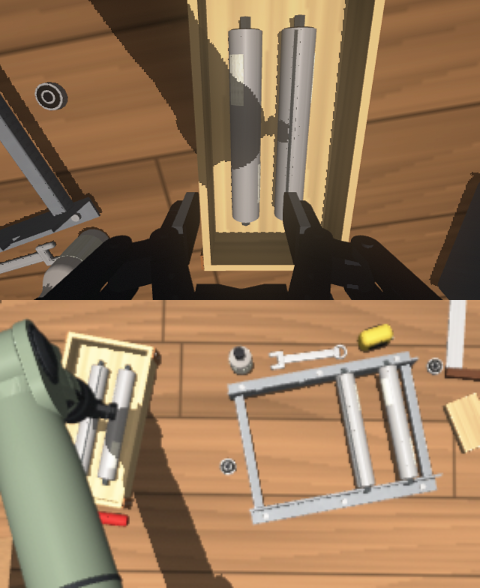

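Both binding rollers lie flat side by side in the box: axles at (245,20)-(245,225) and (298,18)-(288,218) in the upper view. Rollers 0 and 1 are still seated in the bed, the other things haven't moved, and the arm is clear.

```bash
python3 -c "
from cell import bot
print(bot.close_job())"
```

```text
the job is handed in; nothing more can be done
None
```

I stroked all four rollers, and two dragged and stopped dead (bed y = +45 and +135 mm): both now lie lengthwise in the scrap box. The two that ran on stay seated, nothing else on the bench moved in the last picture, and I handed the job in at about 36 s; the second binding roller touched early while being lowered, so it was released about 20 mm high but lies flat.

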